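# Move a warm specimen tray to the cooling rack with a lifter

### The arm

A 6-joint arm with a two-finger parallel gripper is mounted at the origin on a cart in front of the work surface, level with it; the furniture and walls round the work are solid. World frame = base frame: x ahead of the robot, y to its left, z up, the work surface at z = 0. Lengths are in m, angles in rad, forces in N, time in s.
With the tool pointing down it reaches from about 0.35 to 0.775 m from the base axis. Payload 5.5 kg.
Tool frame: the origin (TCP) lies midway between the tips of the shut fingers; the grasp point (between the pads) lies grasp_offset behind it (grasp_offset is the distance from the TCP to the grasp point, in m); z points along the fingers, y is the line along which they close (so a half turn about z gives the same grasp; the last joint's range is limited). The gripper opens to 85 mm and grips with 20 to 120 N. Pads are 22 mm wide; open, the fingers measure 114 mm over their backs; the gripper's body (76 mm by 85 mm) begins 54 mm behind the grasp point. The pads swing forward as they close: fully open they stand 13 mm farther back than shut.
Start: joints at [-1.364, 0.313, 0.046, 1.304, 0, 1.431], TCP at [0.195, -0.541, 0.231] pointing down, gripper open.
Joint ranges: [-2.76, 2.76], [-0.86, 1.69], [-1.03, 1.26], [-2.2, 2.34], [-1.47, 1.5], [-3.14, 3.14]. Speed limits (rad/s): [2.57, 2.57, 3.14, 3.14, 3.14, 3.14].

### API

Orientations are given as a unit quaternion [w, x, y, z].
In Python, from workcell import * gives the robot as it stands.
- The arm moves only by the tool step_arm, never from a script. Its argument "deltas" is a list of rows, each a list of 7 numbers: the shift along the world's x, y, z in mm, then the turn, a rotation vector about the world's x, y, z in degrees, then the gripper's target within -1 to 1 (fully open at 1, half-way at 0, shut at -1). A call has 1 to 5 rows; each row shifts and turns the commanded pose from where the row before left it; what a row does not reach is not made up. A row lasts 1/10 s, in which the tool goes at most 50 mm and 8.59 degrees, less where a joint would pass 70% of its speed; a pose out of reach is approached as far as the arm can. A call is refused whole if a number of a shift passes 50 or a number of a turn 8.59, either way. A call with a gripper value outside its range is refused whole. The fingers move at their own pace and stop on an object; "newtons" is the grip in N (left out, the last holds). Time passes only in rows, so rows that do not move let the fingers close. It gives the time, the measured TCP pose, the force, the opening and the grip force at its end, in the units of the state.
- get_state(): the state, without advancing time (a new reading comes with each control period).
- read_camera(name): name is "scene" or "side" or "wrist"; returns a dict with "image" (480x640x3 uint8, red, green, blue), "z_map" (480x640 float32, m along the optical axis (not along the pixel's ray), 0 where there is no reading), "K" (3x3 intrinsics, pixels), "dist_coeffs" ([k1, k2, p1, p2, k3] as OpenCV has them; the pictures are not rectified), "world_from_camera" (4x4, takes a point from camera to world coordinates). Camera axes: x right, y down, z forward; pixel columns grow to the right and rows downward; lengths in m; the calibration is good to about 2 mm. A picture is of the moment at which its call begins.
- hand_in(): hands the job in; it is judged then, once.
The state is a dict: "clock": time; "joint_pos": joint angles; "qvel": joint speeds; "tau": joint torques, N m; "tcp_pos": TCP position; "orientation": TCP orientation; "wrist_force": force on the tool from outside, world axes, zero at the start; "ft_torque": the same for the moment, N m; "finger_gap": finger opening in m; "grip_force": force on a finger pad.
Only numpy, scipy, OpenCV 4.12 (cv2) and the standard library are available. Lean on these libraries where they do the work, as an engineer would, in place of code of your own. Each camera call takes 0.05 s, during which the arm holds its last target. There are 200 camera calls.

### The job

Slide the blade of the lifter under the flat specimen tray on the warming block, lift the tray with its dish and carry it level to the cooling rack, setting it squarely and centrally on the rack's two rails. Then draw the lifter out and set it down flat on the worktop. Do not touch the tray or dish with the gripper itself, keep the dish in the tray, and leave the jar where it stands.

Things in the scene. Friction and masses are not known exactly. Their poses are not given: they have to be found in the camera images.
- lifter: Loose spatula, 0.18 kg, standing on its steel blade. Origin: underside of the blade at the heel, mid-width; x to the tip (points away from the robot), z up. Blade 56 mm wide, 80 mm long, 3 mm thick; heel 14 mm high for the first 6 mm. A shank and a flat grey grip 12 mm thick, 90 mm wide (y) rise from the heel, leaning 25 degrees from vertical towards -x, along (-0.423, 0, 0.906).
- lifter_grip (a point): Middle of the lifter's grip plate, at (-35.9, 0, 81.0) mm in the lifter's frame, same axes. The plate covers 45 mm down to 35 mm up from here along the lean. It is too wide to take across y: pinch its 12 mm thickness front to back, fingers pointing down along the leaning plate.
- tray: Flat aluminium specimen tray, 76 mm (x) by 112 mm (y), 9 mm high, 3 mm walls and floor, about 0.1 kg, loose. Origin: centre of its underside. It lies across the two ribs of the warming block, square to it; too wide to grip.
- dish: Clear petri dish with lid, 58 mm across, 13 mm high, about 20 g, lying loose in the tray. Origin: centre of its underside, 3 mm above the tray's underside.
- warm_top (a point): Middle of the warming block, level with its two rib tops, 62 mm over the worktop. Fixed grey housing 92 (x) by 116 (y) mm, dark top at 40 mm, knob on its -x front. Steel ribs along x, 84 mm long, 10 wide, centres at y = +-47 mm; between them a channel 84 mm wide, 22 high, open at both ends, where the blade goes in along +x under the tray. x points away from the robot.
- rack_top (a point): Middle of the cooling rack, level with its two rail tops, 30 mm over the worktop. Fixed bright aluminium plate 92 (x) by 116 (y) mm, 6 mm thick. Rails along x, 84 mm long, 10 wide, centres at y = +-47 mm; between them a channel 84 mm wide, 24 high, open at both ends. x points away from the robot.
- jar: White screw-cap jar, 46 mm across, 45 mm high, loose bystander between the two stations. Origin: centre of its underside.

How it is judged:
On the way:
1. the tray is lifted clear of the warming block on the lifter's blade (z of tray in the frame of warm_top above 0.015 m and contact force between lifter and tray above 0.3 N and angle between tray's own z axis and vertical below 0.3 rad), for 0.2 s.
At the end, for the whole second after the job is handed in: The tray rests flat on both rails of the cooling rack, its centre within 18 mm of the rack's middle and square to it within 0.2 rad (11 degrees), the dish lying flat in it; the lifter stands flat on the worktop (origin within 4 mm of it, tilt under 0.08 rad), clear of the tray, everything at rest (horizontal distance between tray and rack_top below 0.018 m and z of tray in the frame of rack_top between -0.004 and 0.004 m and angle between the x axis of tray and the x axis of rack_top, either way round below 0.2 rad and angle between tray's own z axis and vertical below 0.05 rad and linear speed of each of tray, lifter below 0.02 m/s and distance between dish and tray below 0.035 m and angle between dish's own z axis and vertical below 0.1 rad and contact force between lifter and tray below 0.05 N and height (world z) of lifter between -0.004 and 0.004 m and angle between lifter's own z axis and vertical below 0.08 rad); the robot touches nothing.
It fails at once if the robot itself touches the tray or the dish (contact force between any of the arm, the fingers and tray above 0.5 N or contact force between any of the arm, the fingers and dish above 0.5 N).
It fails at once if the tray is tipped by more than 0.35 rad (20 degrees) (angle between tray's own z axis and vertical above 0.35 rad).
It fails at once if the dish leaves the tray (distance between dish and tray above 0.05 m).
It fails at once if the jar is moved by more than 30 mm (distance of jar from where it was at the start of the episode above 0.03 m).
It also fails if it takes over 61 s, if anything falls off the work surface, if the arm or the gripper's body presses on something with over 40 N, if the wrist force passes 120 N, or if a joint passes its speed limit or range.

## Working session

There is one attempt and no reset: what is moved stays moved. The work goes in short steps, Python scripts to look and compute and a tool call to move; the robot and the scene stay as the last step left them, time stands still between calls to the robot, and variables do not carry over. Pictures are saved under pics/ and viewed, at most 10 in all, crops included, and the job is handed in when it is done.

Besides the shell and the picture viewer there is one more tool, called in YAML: its name, and indented under it one key for each argument. step_arm: Moves the arm, as the interface text tells. Its arguments: {"type":"object","properties":{"deltas":{"type":"array","items":{"type":"array","items":{"type":"number"}}},"newtons":{"type":"number"}},"required":["deltas"]}

```bash
mkdir -p pics; ls
python3 - <<'E'
from workcell import *
import numpy as np,cv2
s=get_state(); print({k:(np.round(v,4).tolist()) for k,v in s.items()})
try: print(grasp_offset)
except Exception as e: print(e)
for n in ['scene','side']:
    c=read_camera(n); np.savez(f'{n}.npz',**c)
    cv2.imwrite(f'pics/{n}.png',c['image'][:,:,::-1]); print(n,c['K'].round(1).tolist(),c['dist_coeffs'],c['world_from_camera'].round(3).tolist())
E
```

```text
pics
{'clock': 0.0, 'joint_pos': [-1.3637, 0.314, 0.045, 1.3036, -0.0, 1.4312], 'qvel': [-0.0007, -0.0002, 0.0004, -0.0004, 0.0012, -0.002], 'tau': [0.0002, -48.0635, 29.8528, 0.0195, -0.0, 0.0], 'tcp_pos': [0.1953, -0.5403, 0.2304], 'orientation': [-0.0009, 0.985, 0.1725, -0.0], 'wrist_force': [-0.0453, 0.6485, 0.1426], 'ft_torque': [0.015, -0.0426, -0.0234], 'grip_force': 0.0, 'finger_gap': 0.0853}
0.0187
scene [[449.9, 0.0, 316.4], [0.0, 449.9, 248.3], [0.0, 0.0, 1.0]] [-0.10890592  0.          0.          0.          0.        ] [[-0.811, -0.266, 0.522, 0.114], [-0.585, 0.368, -0.722, 0.536], [-0.0, -0.891, -0.454, 0.473], [0.0, 0.0, 0.0, 1.0]]
side [[576.9, 0.0, 303.5], [0.0, 576.9, 237.6], [0.0, 0.0, 1.0]] [-0.04618108  0.          0.          0.          0.        ] [[0.985, -0.088, 0.151, 0.419], [-0.174, -0.56, 0.81, -0.825], [0.013, -0.824, -0.567, 0.614], [0.0, 0.0, 0.0, 1.0]]
```

View pics/scene.png

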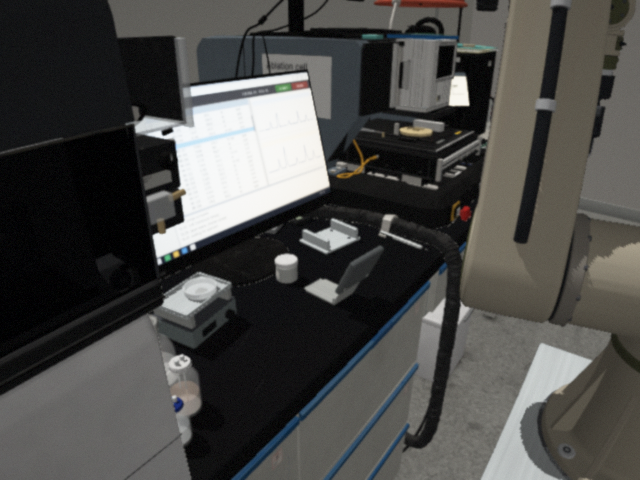

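View pics/side.png

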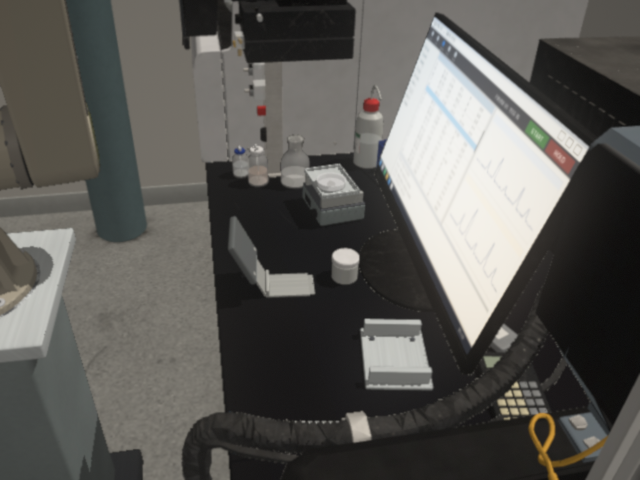

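The scene view shows the warming block with tray and dish at about (197,305), jar at (287,268), lifter at (345,275) and rack at (330,237). The side view shows the tray at (333,185), jar at (345,265), lifter at (270,270) and rack at (396,355).

```bash
cat > h.py <<'E'
import numpy as np,cv2
def cloud(c):
    K,d,T=c['K'],c['dist_coeffs'],c['world_from_camera']
    v,u=np.mgrid[0:480,0:640]
    p=cv2.undistortPoints(np.stack([u,v],-1).reshape(-1,1,2).astype(np.float64),K,d).reshape(480,640,2)
    z=c['z_map'][...,None].astype(float)
    P=np.concatenate([p*z,z],-1)@T[:3,:3].T+T[:3,3]
    P[c['z_map']<=0]=np.nan
    return P
def rect(q):
    r=cv2.minAreaRect((q*1000).astype(np.float32)); return [np.round(x,1).tolist() for x in r]
E
python3 - <<'E'
from h import *
out=[]
for n in ['scene','side']:
    c=dict(np.load(n+'.npz')); P=cloud(c); im=c['image'].astype(int)
    z=P[...,2]; br=im.max(-1)
    roi={'warm':(150,240,265,350),'jar':(270,302,250,287),'rack':(298,362,215,255),'lift':(302,385,243,306)} if n=='scene' else {'warm':(298,368,160,228),'jar':(328,362,245,288),'rack':(356,436,314,394),'lift':(225,320,212,302)}
    for k,(a,b,t,bo) in roi.items():
        m=np.zeros(z.shape,bool); m[t:bo,a:b]=1; m&=(br>70)
        for lo,hi in {'warm':[(.03,.045),(.058,.064),(.0625,.069),(.0695,.074),(.0745,.082)],'jar':[(.003,.05),(.04,.05)],'rack':[(.003,.009),(.027,.034)],'lift':[(-.002,.007),(.02,.125),(.1,.125)]}[k]:
            q=P[m&(z>lo)&(z<hi)]
            if len(q)>8: print(n,k,lo,hi,len(q),'mean',(q.mean(0)*1000).round(1),rect(q[:,:2]),np.percentile(q[:,2]*1000,[2,50,98]).round(1))
E
```

```text
scene warm 0.03 0.045 131 mean [649.3 178.7  41.7] [[656.1, 148.6], [85.1, 107.5], 8.1] [34.5 42.  44.9]
scene warm 0.058 0.064 354 mean [633.3 170.9  62.9] [[639.2, 182.2], [84.9, 192.1], 15.4] [58.9 63.3 64. ]
scene warm 0.0625 0.069 1065 mean [641.1 165.4  65.2] [[639.2, 183.5], [85.5, 195.8], 15.1] [62.8 64.8 68.8]
scene warm 0.0695 0.074 295 mean [632.5 166.7  70.9] [[641.1, 182.5], [83.3, 191.9], 13.9] [69.6 70.5 73.9]
scene warm 0.0745 0.082 515 mean [645.6 135.8  77. ] [[613.8, 178.6], [59.5, 174.9], 36.4] [75.  77.  78.9]
scene jar 0.003 0.05 578 mean [624.3 -65.5  29.7] [[654.2, -98.8], [45.1, 123.2], 43.6] [ 4.5 32.4 45. ]
scene jar 0.04 0.05 233 mean [626.4 -69.5  43.4] [[627.7, -71.3], [45.1, 46.2], 65.9] [40.3 43.6 45.3]
scene rack 0.003 0.009 567 mean [ 649.1 -270.9    5.1] [[654.9, -295.2], [179.9, 107.1], 87.8] [3.3 5.  8.3]
scene rack 0.027 0.034 143 mean [ 655.8 -263.4   28.6] [[656.2, -268.7], [106.8, 85.8], 79.3] [27.2 28.7 30.1]
scene lift -0.002 0.007 718 mean [ 569.3 -122.2    2.1] [[597.8, -152.4], [163.1, 256.6], 14.9] [-1.4  1.8  6.1]
scene lift 0.02 0.125 
[... 767 characters left out ...]
.4] [[639.5, -48.0], [106.2, 44.7], 70.5] [ 4.7 38.6 46.8]
side jar 0.04 0.05 403 mean [628.9 -78.1  44.8] [[629.3, -75.4], [45.2, 46.8], 46.6] [40.6 45.1 47. ]
side rack 0.003 0.009 2530 mean [ 656.4 -272.     6.1] [[659.7, -273.5], [117.5, 96.0], 79.3] [3.8 6.1 8.5]
side rack 0.027 0.034 747 mean [ 656.5 -278.    29.6] [[657.2, -273.0], [107.7, 84.3], 78.6] [27.2 29.6 32. ]
side lift -0.002 0.007 1062 mean [535.6 -83.8   3. ] [[533.5, -39.7], [151.6, 88.7], 89.9] [-0.2  3.2  5.6]
side lift 0.02 0.125 1079 mean [463.7 -82.5  79.4] [[465.4, -77.7], [89.6, 48.1], 83.9] [ 22.8  82.5 114.6]
side lift 0.1 0.125 332 mean [448.6 -80.4 110. ] [[448.4, -76.0], [87.4, 14.7], 85.2] [100.7 112.  115.2]
```

Run:
```python
from h import *
for n in ['scene','side']:
    c=dict(np.load(n+'.npz')); P=cloud(c); br=c['image'].max(-1); z=P[...,2]
    def comp(name,lo,hi,seed,R,bt=70):
        m=(z>lo)&(z<hi)&(br>bt)&(np.hypot(P[...,0]-seed[0],P[...,1]-seed[1])<R)
        k,l,st,_=cv2.connectedComponentsWithStats(m.astype(np.uint8))
        i=1+st[1:,4].argmax(); q=P[l==i]
        print(n,name,len(q),'mean',(q.mean(0)*1000).round(1),rect(q[:,:2]))
    comp('tray all',.0625,.085,(.65,.13),.076)
    comp('dish',.076,.085,(.65,.13),.045)
    comp('house',.02,.045,(.65,.13),.09)
    comp('blade',-.002,.006,(.535,-.085),.06,60)
    comp('blade bright',-.002,.006,(.535,-.085),.06,110)
    comp('grip',.04,.125,(.465,-.08),.06)
```

```text
scene tray all 1780 mean [645.3 149.4  69.4] [[651.5, 146.5], [79.2, 114.0], 7.7]
scene dish 433 mean [647.1 135.2  77.3] [[648.0, 132.9], [57.1, 55.0], 56.1]
scene house 107 mean [653.8 196.9  41.5] [[649.2, 195.9], [85.0, 8.7], 12.5]
scene blade 521 mean [541.9 -76.9   1.4] [[533.7, -83.2], [63.8, 90.7], 83.3]
scene blade bright 461 mean [541.7 -77.7   1.6] [[535.9, -82.8], [62.2, 79.5], 83.5]
scene grip 121 mean [444.7 -66.5 111.7] [[444.5, -69.1], [86.0, 8.1], 84.3]
side tray all 1265 mean [650.6 134.8  70.6] [[654.6, 144.0], [83.6, 117.7], 7.3]
side dish 353 mean [647.9 128.4  78.1] [[648.2, 128.5], [57.3, 57.2], 59.8]
side house 549 mean [663.4  87.4  33.3] [[664.3, 89.5], [89.3, 15.6], 7.3]
side blade 1073 mean [536.1 -84.6   3. ] [[536.3, -81.3], [74.8, 85.1], 75.6]
side blade bright 942 mean [536.  -84.3   3.2] [[537.5, -82.5], [62.1, 74.1], 82.8]
side grip 951 mean [460.9 -82.6  86.2] [[460.9, -77.2], [89.6, 39.0], 83.9]
```

Run:
```python
import cv2
a=cv2.imread('pics/side.png'); 
x=cv2.resize(a[205:310,215:325],None,fx=3.6,fy=3.6); y=cv2.resize(a[155:235,290:380],None,fx=4.4,fy=4.4)
h=min(x.shape[0],y.shape[0]); cv2.imwrite('pics/crop1.png',cv2.hconcat([x[:h],y[:h]])); print(x.shape,y.shape)
```

```text
(378, 396, 3) (352, 396, 3)
```

View pics/crop1.png

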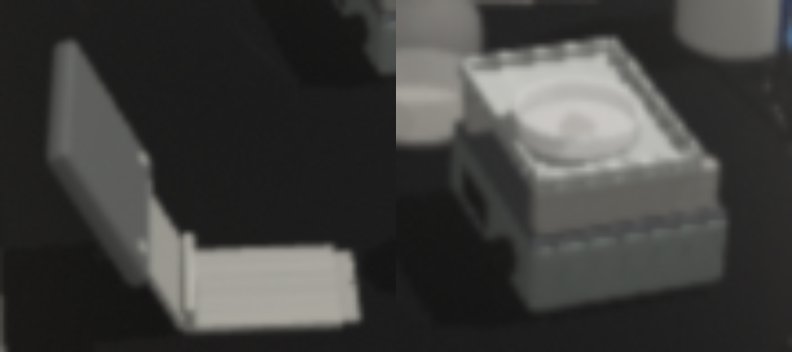

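The crop shows the lifter's blade lying flat (right end near (355,290)) with the grip leaning left. On the right is the tray on its ribs, with the dish at (575,125) off-centre in it.

```bash
cat >> h.py <<'E'
from scipy.spatial.transform import Rotation as R
def ori(yaw): # tool orientation with lifter level at yaw (deg)
    z=np.array([.4226,0,-.9063]); y=np.array([.9063,0,.4226])
    return R.from_euler('z',yaw,degrees=True)*R.from_matrix(np.stack([np.cross(y,z),y,z],1))
def tcp_of(o,yaw,back=0): # lifter origin (mm) -> TCP (mm)
    q=np.array([-35.9,0,81])+(18.7-back)*np.array([.4226,0,-.9063])
    return np.array(o)+R.from_euler('z',yaw,degrees=True).apply(q)
def delta(s,p,yaw):
    q=s['orientation']; Rc=R.from_quat([q[1],q[2],q[3],q[0]])
    print('d mm',(p-np.array(s['tcp_pos'])*1000).round(1),'rot',(ori(yaw)*Rc.inv()).as_rotvec(degrees=True).round(2))
E
python3 - <<'E'
from h import *
from workcell import *
s=get_state()
for b in (110,0): p=tcp_of([496,-78,0],-6.3,b); print(p.round(1)); delta(s,p,-6.3)
for n in ['scene','side']:
    P=cloud(dict(np.load(n+'.npz'))).reshape(-1,3)
    for y in np.arange(-.36,.24,.06):
        print(n,round(y,2),[round(float(np.nanmin(np.r_[9,P[(abs(P[:,1]-y)<.03)&(P[:,2]>a)&(P[:,2]<a+.06)&(P[:,0]>.7)&(P[:,0]<1.2),0]])),3) for a in (.03,.09,.15)])
E
```

```text
[422.  -69.8 163.7]
d mm [226.7 470.5 -66.8] rot [-16.35 -20.75  62.76]
[468.2 -74.9  64.1]
d mm [ 272.9  465.4 -166.5] rot [-16.35 -20.75  62.76]
scene -0.36 [0.7, 0.715, 0.732]
scene -0.3 [0.711, 0.719, 0.733]
scene -0.24 [0.715, 0.722, 0.737]
scene -0.18 [0.718, 0.726, 0.739]
scene -0.12 [0.723, 0.729, 0.747]
scene -0.06 [0.726, 0.735, 0.751]
scene 0.0 [0.731, 0.738, 0.754]
scene 0.06 [0.734, 0.741, 0.757]
scene 0.12 [0.739, 0.746, 9.0]
scene 0.18 [9.0, 9.0, 9.0]
side -0.36 [0.7, 0.717, 0.734]
side -0.3 [0.712, 0.719, 0.735]
side -0.24 [0.7, 0.724, 0.738]
side -0.18 [0.721, 0.728, 0.744]
side -0.12 [0.725, 0.732, 0.747]
side -0.06 [0.729, 0.734, 0.751]
side 0.0 [0.733, 0.74, 0.756]
side 0.06 [0.7, 0.743, 0.76]
side 0.12 [0.7, 0.747, 0.764]
side 0.18 [0.745, 0.752, 0.768]
```

step_arm:
  deltas:
    - [19, 39, 0, -1.36, -1.73, 5.23, 1]
    - [19, 39, 0, -1.36, -1.73, 5.23, 1]
    - [19, 39, 0, -1.36, -1.73, 5.23, 1]
    - [19, 39, 0, -1.36, -1.73, 5.23, 1]

```text
clock: 0.5
tcp_pos: [0.2718, -0.3829, 0.2307]
orientation: [0.057, 0.934, 0.349, 0.052]
wrist_force: [0.0, 1.4, 0.2]
finger_gap: 0.0851
grip_force: 0.0
```

step_arm:
  deltas:
    - [19, 39, 0, -1.36, -1.73, 5.23, 1]
    - [19, 39, 0, -1.36, -1.73, 5.23, 1]
    - [19, 39, 0, -1.36, -1.73, 5.23, 1]
    - [19, 39, 0, -1.36, -1.73, 5.23, 1]

```text
clock: 0.9
tcp_pos: [0.3476, -0.2269, 0.231]
orientation: [0.112, 0.846, 0.511, 0.1]
wrist_force: [0.7, -1.1, 0.5]
finger_gap: 0.0856
grip_force: 0.0
```

step_arm:
  deltas:
    - [19, 39, 0, -1.36, -1.73, 5.23, 1]
    - [19, 39, 0, -1.36, -1.73, 5.23, 1]
    - [19, 39, 0, -1.36, -1.73, 5.23, 1]
    - [19, 39, 0, -1.36, -1.73, 5.23, 1]
    - [0, 0, 0, 0, 0, 0, 1]

```text
clock: 1.4
tcp_pos: [0.4233, -0.0679, 0.2306]
orientation: [0.161, 0.724, 0.655, 0.146]
wrist_force: [0.1, 0.0, -0.8]
finger_gap: 0.0852
grip_force: 0.0
```

Run:
```python
from h import *
from workcell import *
s=get_state(); print(s['joint_pos'],s['tcp_pos'])
for b in (110,0): p=tcp_of([496,-78,0],-6.3,b); delta(s,p,-6.3)
```

```text
[-0.45333353 -0.33063084 -0.69131833  0.7962666   0.1484285   1.24888076] [ 0.42333539 -0.06786621  0.230636  ]
d mm [ -1.4  -2.  -66.9] rot [-0.06  0.11 -0.57]
d mm [  44.8   -7.1 -166.6] rot [-0.06  0.11 -0.57]
```

step_arm:
  deltas:
    - [-1, -1, -22, 0, 0, -0.3, 1]
    - [-0.4, -1, -22, 0, 0, -0.3, 1]
    - [0, 0, -22, 0, 0, 0, 1]
    - [0, 0, 0, 0, 0, 0, 1]

```text
clock: 1.8
tcp_pos: [0.4192, -0.074, 0.1617]
orientation: [0.159, 0.732, 0.647, 0.143]
wrist_force: [0.4, 0.5, -0.6]
finger_gap: 0.0857
grip_force: 0.0
```

Run:
```python
from h import *
from workcell import *
s=get_state(); p=tcp_of([496,-78,0],-6.3,0); delta(s,p,-6.3)
c=read_camera('wrist'); cv2.imwrite('pics/wrist1.png',c['image'][:,:,::-1]); P=cloud(c); z=P[...,2]
m=(z>.1)&(z<.125)&(np.hypot(P[...,0]-.45,P[...,1]+.075)<.08); q=P[m]; print(len(q),q.mean(0)); 
if len(q)>10: print(rect(q[:,:2]))
m=(z>-.003)&(z<.007)&(np.hypot(P[...,0]-.535,P[...,1]+.083)<.06)&(c['image'].max(-1)>90)
q=P[m]; print(len(q)); print(rect(q[:,:2]) if len(q)>9 else '')
```

```text
d mm [ 48.9  -0.9 -97.7] rot [-0.17 -0.28  0.67]
2968 [ 0.44514955 -0.06637181  0.1114158 ]
[[445.7, -70.3], [89.4, 15.3], 81.0]
3662
[[540.5, -81.7], [58.1, 73.6], 84.0]
```

View pics/wrist1.png

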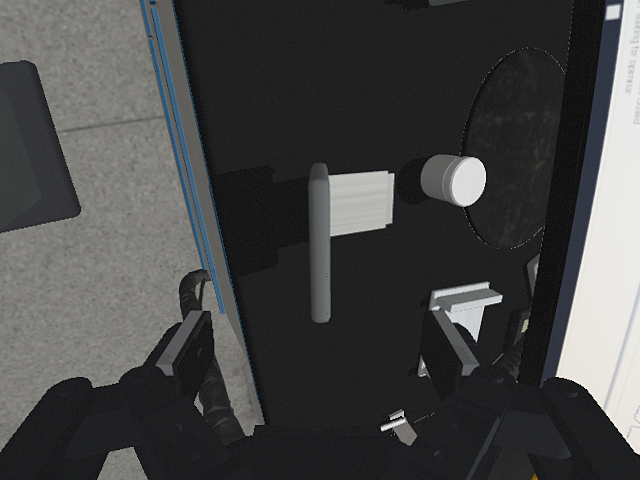

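The wrist picture shows the grip's top edge at (320,245), running vertically between the two open fingers, with the blade at (360,205) and jar at (455,180). The grip is centred as measured.

step_arm:
  deltas:
    - [8.2, 0, -16.3, 0, 0, 0.4, 1]
    - [8.2, 0, -16.3, 0, 0, 0, 1]
    - [8.2, 0, -16.3, 0, 0, 0, 1]
    - [8.2, 0, -16.3, 0, 0, 0, 1]
    - [8.2, 0, -16.3, 0, 0, 0, 1]

```text
clock: 2.35
tcp_pos: [0.4647, -0.0759, 0.085]
orientation: [0.163, 0.728, 0.649, 0.145]
wrist_force: [-0.2, -0.5, -0.1]
finger_gap: 0.0854
grip_force: 0.0
```

step_arm:
  deltas:
    - [8, 0, -16.2, 0, 0, 0, 1]
    - [0, 0, 0, 0, 0, 0, 1]

```text
clock: 2.55
tcp_pos: [0.4715, -0.0753, 0.0671]
orientation: [0.161, 0.729, 0.65, 0.144]
wrist_force: [0.1, 0.1, 0.4]
finger_gap: 0.0854
grip_force: 0.0
```

Run:
```python
from h import *
from workcell import *
s=get_state(); delta(s,tcp_of([496,-77.5,0],-6.5,0),-6.5)
```

```text
d mm [-3.3  1.  -3. ] rot [-0.04  0.01  0.03]
```

step_arm:
  deltas:
    - [-3, 0, -3, 0, 0, 0, 0]
    - [0, 0, 0, 0, 0, 0, -0.3]
    - [0, 0, 0, 0, 0, 0, -0.6]
    - [0, 0, 0, 0, 0, 0, -1]
    - [0, 0, 0, 0, 0, 0, -1]
  newtons: 30

```text
clock: 3.05
tcp_pos: [0.4682, -0.075, 0.0652]
orientation: [0.162, 0.728, 0.65, 0.145]
wrist_force: [-0.0, 0.5, -1.1]
finger_gap: 0.0121
grip_force: 0.5
```

step_arm:
  deltas:
    - [0, 0, 0, 0, 0, 0, -1]
    - [0, 0, 0, 0, 0, 0, -1]
    - [0, 0, 0, 0, 0, 0, -1]
    - [0, 0, 0, 0, 0, 0, -1]
    - [0, 0, 0, 0, 0, 0, -1]
  newtons: 100

```text
clock: 3.55
tcp_pos: [0.4679, -0.0748, 0.0648]
orientation: [0.162, 0.728, 0.65, 0.145]
wrist_force: [-4.9, 1.4, 6.6]
finger_gap: 0.0107
grip_force: 98.5
```

Run:
```python
from h import *
from workcell import *
s=get_state(); delta(s,tcp_of([496,-77.5,0],-6.5,0),-6.5); print(s['wrist_force'],s['grip_force'],s['finger_gap'])
c=read_camera('wrist'); cv2.imwrite('pics/wrist2.png',c['image'][:,:,::-1]); P=cloud(c); z=P[...,2]
m=(z>-.003)&(z<.007)&(np.hypot(P[...,0]-.535,P[...,1]+.083)<.06)&(c['image'].max(-1)>90)
q=P[m]; print(len(q)); print(rect(q[:,:2]) if len(q)>9 else '')
c=read_camera('side'); P=cloud(c); z=P[...,2]
m=(z>-.002)&(z<.006)&(np.hypot(P[...,0]-.535,P[...,1]+.083)<.06)&(c['image'].max(-1)>110)
k,l,st,_=cv2.connectedComponentsWithStats(m.astype(np.uint8)); q=P[l==1+st[1:,4].argmax()]; print(rect(q[:,:2]))
# plane slope
A=np.c_[q[:,:2],np.ones(len(q))]; print(np.linalg.lstsq(A,q[:,2],rcond=None)[0])
```

```text
d mm [ 0.3  0.4 -0.7] rot [-0.    0.08 -0.  ]
[-4.89652076  1.38535199  6.61463607] 98.54244947433472 0.010659210607959473
6599
[[537.9, -81.8], [88.6, 70.7], 6.5]
[[539.1, -83.5], [59.5, 74.2], 82.8]
[-0.00523396 -0.00059999  0.00593416]
```

step_arm:
  deltas:
    - [0, 0, 3, 0, 0, 0, -1]
    - [0, 0, 7, 0, 0, 0, -1]
    - [0, 0, 15, 0, 0, 0, -1]
    - [0, 0, 15, 0, 0, 0, -1]
    - [0, 0, 10, 0, 0, 0, -1]

```text
clock: 4.15
tcp_pos: [0.4684, -0.0749, 0.116]
orientation: [0.162, 0.728, 0.65, 0.145]
wrist_force: [0.3, -0.0, -2.6]
finger_gap: 0.0107
grip_force: 97.5
```

step_arm:
  deltas:
    - [0, 0, 5, 0, 0, 0, -1]
    - [0, 0, 0, 0, 0, 0, -1]

```text
clock: 4.35
tcp_pos: [0.4686, -0.075, 0.1206]
orientation: [0.163, 0.728, 0.65, 0.145]
wrist_force: [0.2, 0.0, -2.4]
finger_gap: 0.0108
grip_force: 97.5
```

Run:
```python
from h import *
from workcell import *
s=get_state(); print(s['tcp_pos'],s['wrist_force'],s['finger_gap']); delta(s,tcp_of([514.5,125,55],7.5),7.5)
for n in ['side','scene']:
    c=read_camera(n); P=cloud(c); z=P[...,2]
    m=(z>.045)&(z<.065)&(np.hypot(P[...,0]-.54,P[...,1]+.083)<.048)&(c['image'].max(-1)>80)
    k,l,st,_=cv2.connectedComponentsWithStats(m.astype(np.uint8)); q=P[l==1+st[1:,4].argmax()]; print(len(q),rect(q[:,:2]),q[:,2].mean())
    A=np.c_[q[:,:2],np.ones(len(q))]; print(np.linalg.lstsq(A,q[:,2],rcond=None)[0])
```

```text
[ 0.46858261 -0.07502396  0.12057076] [ 0.18182399  0.03001846 -2.40699958] 0.010824197751831317
d mm [ 18.2 196.4  -1.5] rot [1.0e-02 1.7e-01 1.4e+01]
996 [[539.0, -83.8], [60.6, 75.4], 83.1] 0.058920474360572676
[-0.00457152  0.0031969   0.06165605]
441 [[539.6, -81.6], [58.1, 72.8], 83.8] 0.056521632137748815
[-0.00818301 -0.00606362  0.06050357]
```

step_arm:
  deltas:
    - [0, 15, 0, 0, 0, 1.4, -1]
    - [0, 25, 0, 0, 0, 1.75, -1]
    - [0, 29, 0, 0, 0, 1.75, -1]
    - [0, 29, 0, 0, 0, 1.75, -1]
    - [0, 29, 0, 0, 0, 1.75, -1]

```text
clock: 4.95
tcp_pos: [0.4672, 0.0532, 0.1186]
orientation: [0.15, 0.679, 0.702, 0.156]
wrist_force: [0.8, 0.2, -2.1]
finger_gap: 0.011
grip_force: 97.4
```

step_arm:
  deltas:
    - [4, 29, 0, 0, 0, 1.75, -1]
    - [6, 25, 0, 0, 0, 1.75, -1]
    - [8, 15, -3, 0, 0, 2.1, -1]
    - [0, 0, -4, 0, 0, 0, -1]
    - [0, 0, 0, 0, 0, 0, -1]

```text
clock: 5.45
tcp_pos: [0.4851, 0.1208, 0.111]
orientation: [0.142, 0.644, 0.734, 0.162]
wrist_force: [0.8, -1.1, -1.8]
finger_gap: 0.0109
grip_force: 97.4
```

```bash
python3 - <<'E'
from h import *
from workcell import *
s=get_state(); delta(s,tcp_of([514.5,125,49.5],7.5),7.5)
for n in ['side','scene']:
    c=read_camera(n); P=cloud(c); z=P[...,2]; cv2.imwrite(f'pics/{n}_pre.png',c['image'][:,:,::-1])
    def comp(name,lo,hi,seed,R,bt=70):
        m=(z>lo)&(z<hi)&(c['image'].max(-1)>bt)&(np.hypot(P[...,0]-seed[0],P[...,1]-seed[1])<R)
        k,l,st,_=cv2.connectedComponentsWithStats(m.astype(np.uint8)); q=P[l==1+st[1:,4].argmax()]; A=np.c_[q[:,:2],np.ones(len(q))]
        print(n,name,len(q),rect(q[:,:2]),q[:,2].mean().round(4),np.linalg.lstsq(A,q[:,2],rcond=None)[0].round(3))
    comp('blade',.045,.06,(.557,.131),.046)
    comp('tray',.064,.073,(.653,.145),.075)
    comp('all',.064,.085,(.653,.145),.075)
E
python3 -c "
import cv2
a=cv2.imread('pics/side_pre.png');b=cv2.imread('pics/scene_pre.png')
cv2.imwrite('pics/crop2.png',cv2.hconcat([cv2.resize(a[120:260,220:400],(400,311)),cv2.resize(b[220:360,140:320],(400,311))]))"
```

```text
d mm [1.6 0.5 2.6] rot [ 0.01 -0.09  0.01]
side blade 598 [[552.5, 129.0], [80.7, 60.5], 8.4] 0.0493 [-0.038  0.007  0.069]
side tray 800 [[651.3, 143.3], [78.1, 118.5], 7.2] 0.0677 [-0.005 -0.009  0.072]
side all 1201 [[651.3, 143.3], [78.1, 118.5], 7.2] 0.071 [-0.024 -0.028  0.09 ]
scene blade 780 [[554.4, 131.9], [76.3, 57.5], 8.5] 0.0486 [-0.015 -0.011  0.059]
scene tray 1048 [[650.9, 146.3], [79.0, 113.6], 7.9] 0.067 [-0.013 -0.018  0.078]
scene all 1573 [[650.9, 146.3], [79.0, 113.6], 7.9] 0.0703 [-0.008 -0.068  0.086]
```

View pics/crop2.png

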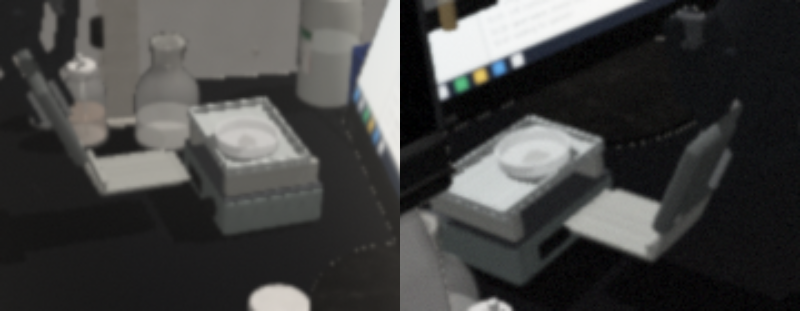

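Left (side): the blade at (140,170) is level and aimed at the channel under the tray (255,150). Right (scene): the blade tip at (570,210) is just in front of the open channel. Sliding it in.

step_arm:
  deltas:
    - [6, 0.8, 1.5, 0, 0, 0, -1]
    - [10, 1.3, 0, 0, 0, 0, -1]
    - [10, 1.3, 0, 0, 0, 0, -1]
    - [10, 1.3, 0, 0, 0, 0, -1]

```text
clock: 5.95
tcp_pos: [0.5236, 0.1257, 0.1145]
orientation: [0.143, 0.644, 0.734, 0.164]
wrist_force: [0.3, -0.3, -1.5]
finger_gap: 0.0109
grip_force: 97.5
```

step_arm:
  deltas:
    - [10, 1.3, 0, 0, 0, 0, -1]
    - [10, 1.3, 0, 0, 0, 0, -1]
    - [10, 1.3, 0, 0, 0, 0, -1]
    - [10, 1.3, 0, 0, 0, 0, -1]

```text
clock: 6.35
tcp_pos: [0.5629, 0.1313, 0.114]
orientation: [0.143, 0.644, 0.734, 0.163]
wrist_force: [-0.2, -0.1, -2.4]
finger_gap: 0.0111
grip_force: 97.5
```

step_arm:
  deltas:
    - [8, 1.1, 0, 0, 0, 0, -1]
    - [4, 0.6, 0, 0, 0, 0, -1]
    - [2, 0.3, 0, 0, 0, 0, -1]
    - [0, 0, 0, 0, 0, 0, -1]

```text
clock: 6.75
tcp_pos: [0.576, 0.1331, 0.114]
orientation: [0.143, 0.644, 0.734, 0.163]
wrist_force: [-0.3, 1.0, -1.2]
finger_gap: 0.0108
grip_force: 97.5
```

```bash
python3 - <<'E'
from h import *
from workcell import *
s=get_state(); print(s['wrist_force']); o=np.array([651.1,144.8,49])+R.from_euler('z',7.5,degrees=True).apply([-47,-1.5,0]); delta(s,tcp_of(o,7.5),7.5)
for n in ['side','scene']:
    c=read_camera(n); P=cloud(c); z=P[...,2]; cv2.imwrite(f'pics/{n}_in.png',c['image'][:,:,::-1])
    def comp(name,lo,hi,seed,R,bt=70):
        m=(z>lo)&(z<hi)&(c['image'].max(-1)>bt)&(np.hypot(P[...,0]-seed[0],P[...,1]-seed[1])<R)
        k,l,st,_=cv2.connectedComponentsWithStats(m.astype(np.uint8)); q=P[l==1+st[1:,4].argmax()]
        print(n,name,len(q),rect(q[:,:2]),q[:,2].mean().round(4))
    comp('tray',.064,.073,(.653,.145),.075)
E
python3 -c "
import cv2
a=cv2.imread('pics/side_in.png');b=cv2.imread('pics/scene_in.png')
cv2.imwrite('pics/crop3.png',cv2.hconcat([cv2.resize(a[140:240,260:390],(400,308)),cv2.resize(b[240:340,150:280],(400,308))]))"
```

```text
[-0.27197951  1.00143259 -1.1508397 ]
d mm [ 1.   0.4 -0.9] rot [-0.03  0.06 -0.  ]
side tray 821 [[653.6, 144.7], [82.2, 120.1], 6.9] 0.0676
scene tray 816 [[651.0, 146.5], [77.1, 112.7], 7.8] 0.0667
```

View pics/crop3.png

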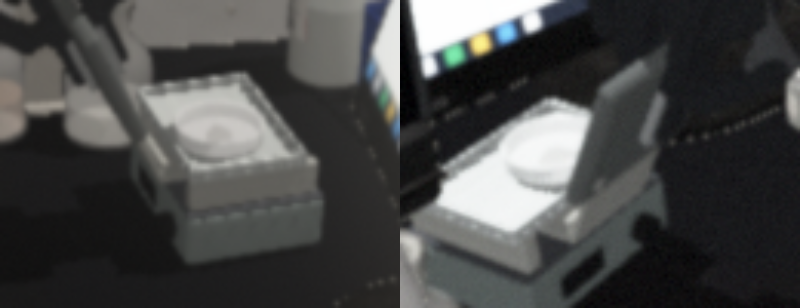

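The pictures show the blade fully in the channel, with the heel just before the tray's front edge (side view around (160,160)). The tray and dish have not moved. Lifting gently.

step_arm:
  deltas:
    - [0, 0, 3, 0, 0, 0, -1]
    - [0, 0, 3, 0, 0, 0, -1]
    - [0, 0, 2, 0, 0, 0, -1]
    - [0, 0, 2, 0, 0, 0, -1]
    - [0, 0, 2, 0, 0, 0, -1]

```text
clock: 7.35
tcp_pos: [0.5756, 0.133, 0.126]
orientation: [0.143, 0.644, 0.734, 0.163]
wrist_force: [0.1, -0.3, -3.2]
finger_gap: 0.011
grip_force: 97.3
```

step_arm:
  deltas:
    - [0, 0, 3, 0, 0, 0, -1]
    - [0, 0, 4, 0, 0, 0, -1]
    - [0, 0, 6, 0, 0, 0, -1]
    - [0, 0, 8, 0, 0, 0, -1]
    - [0, 0, 8, 0, 0, 0, -1]

```text
clock: 7.85
tcp_pos: [0.5761, 0.1331, 0.156]
orientation: [0.143, 0.644, 0.734, 0.163]
wrist_force: [0.7, -0.1, -3.3]
finger_gap: 0.0108
grip_force: 97.3
```

step_arm:
  deltas:
    - [0, 0, 6, 0, 0, 0, -1]
    - [0, 0, 3, 0, 0, 0, -1]
    - [0, 0, 0, 0, 0, 0, -1]
    - [0, 0, 0, 0, 0, 0, -1]
    - [0, 0, 0, 0, 0, 0, -1]

```text
clock: 8.35
tcp_pos: [0.5756, 0.1331, 0.1636]
orientation: [0.143, 0.644, 0.734, 0.163]
wrist_force: [0.3, -0.1, -3.2]
finger_gap: 0.0113
grip_force: 97.4
```

```bash
python3 - <<'E'
from h import *
from workcell import *
s=get_state(); print(s['wrist_force'],s['tcp_pos'])
o=np.array([651.1,144.8,90])+R.from_euler('z',7.5,degrees=True).apply([-47,-1.5,0]); delta(s,tcp_of(o,7.5),7.5)
for n in ['side','scene']:
    c=read_camera(n); P=cloud(c); z=P[...,2]
    m=(z>.09)&(z<.13)&(c['image'].max(-1)>90)&(np.hypot(P[...,0]-.653,P[...,1]-.145)<.075)&(P[...,0]>.61)
    k,l,st,_=cv2.connectedComponentsWithStats(m.astype(np.uint8)); q=P[l==1+st[1:,4].argmax()]
    print(n,len(q),rect(q[:,:2]),np.percentile(q[:,2],[5,50,95]))
    f=q[q[:,2]<np.percentile(q[:,2],50)]; A=np.c_[f[:,:2],np.ones(len(f))]; print(np.linalg.lstsq(A,f[:,2],rcond=None)[0].round(3))
    cv2.imwrite(f'pics/{n}_up.png',c['image'][:,:,::-1])
E
python3 -c "
import cv2
a=cv2.imread('pics/side_up.png');b=cv2.imread('pics/scene_up.png')
cv2.imwrite('pics/crop4.png',cv2.hconcat([cv2.resize(a[120:240,250:410],(400,300)),cv2.resize(b[220:340,140:300],(400,300))]))"
```

```text
[ 0.33115617 -0.09521601 -3.24660643] [0.57563281 0.13305637 0.16358588]
d mm [ 1.3  0.5 -9.5] rot [-0.03  0.03  0.  ]
side 1271 [[649.2, 143.5], [83.5, 118.7], 5.2] [0.10336555 0.10883604 0.11859212]
[0.004 0.004 0.103]
scene 1219 [[650.9, 145.7], [78.0, 113.6], 7.7] [0.10288377 0.10634328 0.11652916]
[ 0.002 -0.003  0.103]
```

View pics/crop4.png

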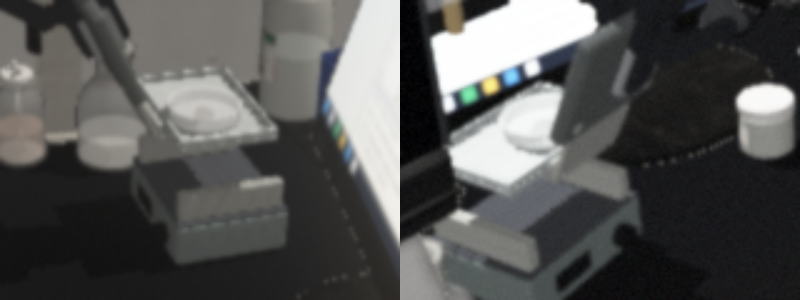

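Both views show the tray resting level on the blade about 40 mm above the ribs, with the dish inside. Carrying it over slowly.

step_arm:
  deltas:
    - [-2, -3, 0, 0, 0, -0.3, -1]
    - [-4, -7, 0, 0, 0, -0.6, -1]
    - [-6, -11, 0, 0, 0, -0.9, -1]
    - [-6, -15, 0, 0, 0, -0.9, -1]
    - [-6, -18, 0, 0, 0, -0.9, -1]

```text
clock: 8.95
tcp_pos: [0.5511, 0.078, 0.164]
orientation: [0.148, 0.667, 0.713, 0.159]
wrist_force: [0.6, 0.0, -3.4]
finger_gap: 0.0108
grip_force: 97.5
```

step_arm:
  deltas:
    - [-4, -20, 0, 0, 0, -0.9, -1]
    - [-2, -20, 0, 0, 0, -0.9, -1]
    - [0, -20, 0, 0, 0, -0.9, -1]
    - [0, -20, 0, 0, 0, -0.9, -1]
    - [0, -20, 0, 0, 0, -0.9, -1]

```text
clock: 9.45
tcp_pos: [0.5452, -0.0228, 0.1642]
orientation: [0.155, 0.695, 0.686, 0.153]
wrist_force: [0.7, 0.0, -1.8]
finger_gap: 0.0107
grip_force: 97.5
```

step_arm:
  deltas:
    - [0, -20, 0, 0, 0, -0.9, -1]
    - [0, -20, 0, 0, 0, -0.9, -1]
    - [0, -20, 0, 0, 0, -0.9, -1]
    - [0, -20, 0, 0, 0, -0.9, -1]
    - [0, -20, 0, 0, 0, -0.9, -1]

```text
clock: 9.95
tcp_pos: [0.545, -0.1227, 0.1642]
orientation: [0.161, 0.721, 0.658, 0.146]
wrist_force: [1.1, -0.2, -2.8]
finger_gap: 0.011
grip_force: 97.5
```

step_arm:
  deltas:
    - [0, -20, 0, 0, 0, -0.9, -1]
    - [0, -20, 0, 0, 0, -0.9, -1]
    - [0, -20, 0, 0, 0, -0.9, -1]
    - [0, -20, 0, 0, 0, -0.9, -1]
    - [0, -18, 0, 0, 0, -0.9, -1]

```text
clock: 10.45
tcp_pos: [0.545, -0.2208, 0.1642]
orientation: [0.166, 0.746, 0.629, 0.14]
wrist_force: [-0.6, 0.3, -1.5]
finger_gap: 0.0111
grip_force: 97.5
```

step_arm:
  deltas:
    - [0, -15, 0, 0, 0, -0.6, -1]
    - [0, -11, 0, 0, 0, -0.4, -1]
    - [0, -8, 0, 0, 0, -0.2, -1]
    - [0, -4, 0, 0, 0, 0, -1]
    - [0, 0, 0, 0, 0, 0, -1]

```text
clock: 10.95
tcp_pos: [0.5461, -0.2571, 0.164]
orientation: [0.167, 0.752, 0.622, 0.139]
wrist_force: [-0.4, -0.4, -2.9]
finger_gap: 0.011
grip_force: 97.5
```

```bash
cat > tr.py <<'E'
from h import *
from workcell import *
import sys
def trayrect(lo,hi,xy,tag=None,bt=90):
    for n in ['side','scene']:
        c=read_camera(n); P=cloud(c); z=P[...,2]
        m=(z>lo)&(z<hi)&(c['image'].max(-1)>bt)&(np.hypot(P[...,0]-xy[0],P[...,1]-xy[1])<.078)&(P[...,0]>xy[0]-.05)
        k,l,st,_=cv2.connectedComponentsWithStats(m.astype(np.uint8)); q=P[l==1+st[1:,4].argmax()]
        print(n,len(q),rect(q[:,:2]),np.percentile(q[:,2],[5,50,95]).round(4))
        f=q[q[:,2]<np.percentile(q[:,2],50)]; A=np.c_[f[:,:2],np.ones(len(f))]; print(np.linalg.lstsq(A,f[:,2],rcond=None)[0].round(3))
        if tag: cv2.imwrite(f'pics/{n}_{tag}.png',c['image'][:,:,::-1])
E
python3 - <<'E'
from tr import *
s=get_state(); print(s['wrist_force'],s['tcp_pos'],s['clock'])
delta(s,np.array([581.8,-258.2,163.5]),-11)
trayrect(.09,.13,(.63,-.27),'car')
E
```

```text
[-0.44301022 -0.42512456 -2.91702962] [ 0.5460626  -0.25713774  0.16404479] 10.95
d mm [35.7 -1.1 -0.5] rot [-0.01  0.08 -0.19]
side 3512 [[617.7, -270.7], [115.7, 86.1], 79.4] [0.104  0.1086 0.1189]
[0.001 0.002 0.106]
scene 601 [[617.8, -264.5], [111.9, 87.8], 76.9] [0.1029 0.1074 0.1172]
[-0.006 -0.003  0.107]
```

step_arm:
  deltas:
    - [4, 0, -2, 0, 0, 0, -1]
    - [8, -0.5, -5, 0, 0, 0, -1]
    - [10, -0.5, -8, 0, 0, 0, -1]
    - [8, -0.5, -10, 0, 0, 0, -1]
    - [4, -0.5, -10, 0, 0, 0, -1]

```text
clock: 11.55
tcp_pos: [0.5811, -0.2587, 0.1279]
orientation: [0.167, 0.752, 0.623, 0.139]
wrist_force: [0.7, 0.1, -2.9]
finger_gap: 0.0111
grip_force: 97.5
```

step_arm:
  deltas:
    - [2, 0, -10, 0, 0, 0, -1]
    - [0, 0, -7, 0, 0, 0, -1]
    - [0, 0, -4, 0, 0, 0, -1]
    - [0, 0, -2, 0, 0, 0, -1]
    - [0, 0, 0, 0, 0, 0, -1]

```text
clock: 12.05
tcp_pos: [0.5818, -0.2589, 0.106]
orientation: [0.167, 0.752, 0.622, 0.139]
wrist_force: [-0.3, -0.4, -2.2]
finger_gap: 0.0116
grip_force: 97.4
```

```bash
python3 - <<'E'
from tr import *
s=get_state(); print(s['wrist_force'],s['tcp_pos'],s['clock'])
delta(s,np.array([581.8,-258.2,163.5]),-11)
trayrect(.043,.07,(.657,-.271),'pre2')
for n in ['side','scene']:
    c=read_camera(n); P=cloud(c); z=P[...,2]
    for lo,hi in((.003,.009),(.027,.033)):
        q=P[(z>lo)&(z<hi)&(c['image'].max(-1)>80)&(np.hypot(P[...,0]-.657,P[...,1]+.271)<.075)]; print(n,len(q),rect(q[:,:2]))
E
python3 -c "
import cv2
a=cv2.imread('pics/side_pre2.png');b=cv2.imread('pics/scene_pre2.png')
cv2.imwrite('pics/crop5.png',cv2.hconcat([cv2.resize(a[270:420,310:470],(400,375)),cv2.resize(b[180:270,270:366],(400,375))]))"
```

```text
[-0.2876912  -0.4032663  -2.24399503] [ 0.58181938 -0.25894563  0.10598963] 12.05
d mm [-0.   0.7 57.5] rot [-0.01  0.08 -0.19]
side 3590 [[650.0, -272.0], [115.3, 94.4], 79.8] [0.0456 0.0507 0.0608]
[0.001 0.003 0.047]
scene 588 [[649.6, -267.0], [112.9, 94.2], 77.3] [0.0453 0.0496 0.0595]
[-0.001 -0.004  0.047]
side 626 [[652.9, -298.3], [66.4, 91.4], 79.1]
side 404 [[658.8, -275.1], [104.5, 83.0], 76.7]
scene 458 [[655.7, -267.3], [114.3, 91.9], 79.0]
scene 82 [[656.3, -265.9], [101.5, 81.3], 80.9]
```

View pics/crop5.png

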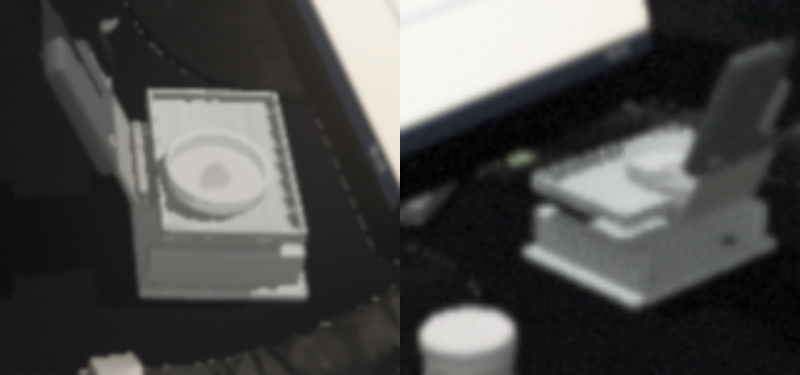

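The tray sits squarely over the rack in both views (side: tray (215,165) above the rails; scene: tray (620,165)). Lowering.

step_arm:
  deltas:
    - [0, -0.5, -3, 0, 0, 0, -1]
    - [0, 0, -5, 0, 0, 0, -1]
    - [0, 0, -3, 0, 0, 0, -1]
    - [0, 0, -2, 0, 0, 0, -1]
    - [0, 0, -2, 0, 0, 0, -1]

```text
clock: 12.75
tcp_pos: [0.5821, -0.2594, 0.0909]
orientation: [0.167, 0.752, 0.622, 0.139]
wrist_force: [0.1, 0.1, -1.5]
finger_gap: 0.0109
grip_force: 97.7
```

step_arm:
  deltas:
    - [0, 0, -2, 0, 0, 0, -1]
    - [0, 0, -2, 0, 0, 0, -1]
    - [0, 0, -3, 0, 0, 0, -1]
    - [0, 0, -2, 0, 0, 0, -1]
    - [0, 0, 0, 0, 0, 0, -1]

```text
clock: 13.25
tcp_pos: [0.5818, -0.2592, 0.0816]
orientation: [0.167, 0.752, 0.622, 0.138]
wrist_force: [0.4, -0.6, -1.5]
finger_gap: 0.011
grip_force: 97.7
```

Run:
```python
from tr import *
s=get_state(); print(s['wrist_force'],s['tcp_pos'],s['clock'])
delta(s,np.array([581.8,-258.2,82]),-11)
trayrect(.03,.055,(.657,-.271),'low')
```

```text
[ 0.44369507 -0.56592456 -1.45214654] [ 0.581771   -0.25922618  0.08163495] 13.25
d mm [0.  1.  0.4] rot [-0.03  0.05 -0.2 ]
side 3351 [[657.5, -273.1], [116.3, 81.5], 79.2] [0.0318 0.0363 0.0468]
[-0.     0.002  0.034]
scene 591 [[657.0, -269.1], [114.7, 79.5], 80.6] [0.0308 0.0353 0.0454]
[ 0.    -0.005  0.031]
```

step_arm:
  deltas:
    - [-4.9, 1, 0, 0, 0, 0, -1]
    - [-9.8, 1.9, 0, 0, 0, 0, -1]
    - [-9.8, 1.9, 0, 0, 0, 0, -1]
    - [-9.8, 1.9, 0, 0, 0, 0, -1]
    - [-9.8, 1.9, 0, 0, 0, 0, -1]

```text
clock: 13.85
tcp_pos: [0.5367, -0.2505, 0.0821]
orientation: [0.167, 0.752, 0.622, 0.138]
wrist_force: [-0.7, -0.2, -1.8]
finger_gap: 0.011
grip_force: 97.7
```

step_arm:
  deltas:
    - [-14.7, 2.9, 0, 0, 0, 0, -1]
    - [-14.7, 2.9, 0, 0, 0, 0, -1]
    - [-14.7, 2.9, 0, 0, 0, 0, -1]
    - [-14.7, 2.9, 0, 0, 0, 0, -1]
    - [-14.7, 2.9, 0, 0, 0, 0, -1]

```text
clock: 14.35
tcp_pos: [0.4632, -0.236, 0.0822]
orientation: [0.167, 0.752, 0.622, 0.139]
wrist_force: [-0.4, 0.0, -1.5]
finger_gap: 0.0113
grip_force: 97.7
```

step_arm:
  deltas:
    - [0, 0, 0, 0, 0, 0, -1]
    - [0, 0, -6, 0, 0, 0, -1]
    - [0, 0, -5, 0, 0, 0, -1]
    - [0, 0, 0, 0, 0, 0, -1]

```text
clock: 14.75
tcp_pos: [0.4643, -0.236, 0.0701]
orientation: [0.167, 0.752, 0.622, 0.139]
wrist_force: [-0.6, -0.4, -1.4]
finger_gap: 0.0106
grip_force: 97.7
```

Run:
```python
from tr import *
s=get_state(); print(s['wrist_force'],s['tcp_pos'],s['clock'])
delta(s,np.array([464,-236,64.5]),-11)
trayrect(.0335,.055,(.657,-.271),'out')
c=read_camera('side'); P=cloud(c); z=P[...,2]
m=(z>-.003)&(z<.025)&(np.hypot(P[...,0]-.54,P[...,1]+.25)<.045)&(c['image'].max(-1)>90); q=P[m]; print(len(q),rect(q[:,:2]),q[:,2].mean())
A=np.c_[q[:,:2],np.ones(len(q))]; print(np.linalg.lstsq(A,q[:,2],rcond=None)[0].round(3))
```

```text
[-0.64846423 -0.41848367 -1.43724147] [ 0.46434613 -0.23604389  0.07012387] 14.75
d mm [-0.3  0.  -5.6] rot [-0.06  0.03 -0.21]
side 2333 [[658.7, -273.3], [115.5, 77.0], 79.0] [0.0337 0.0397 0.0472]
[-0.003 -0.008  0.036]
scene 489 [[658.3, -269.8], [113.8, 81.2], 78.8] [0.0341 0.0386 0.0454]
[-0.003 -0.001  0.038]
1530 [[535.0, -245.9], [69.0, 78.0], 77.6] 0.00878224513261089
[-0.026 -0.     0.023]
```

step_arm:
  deltas:
    - [0, 0, -2, 0, 0, 0, -1]
    - [0, 0, -1, 0, 0, 0, -1]
    - [0, 0, -1, 0, 0, 0, -1]
    - [0, 0, 0, 0, 0, 0, -1]

```text
clock: 15.3
tcp_pos: [0.4643, -0.2362, 0.0669]
orientation: [0.167, 0.752, 0.622, 0.139]
wrist_force: [-0.6, -0.3, -1.4]
finger_gap: 0.0112
grip_force: 97.7
```

step_arm:
  deltas:
    - [0, 0, -0.7, 0, 0, 0, -1]
    - [0, 0, 0, 0, 0, 0, -1]

```text
clock: 15.5
tcp_pos: [0.4644, -0.2363, 0.0664]
orientation: [0.167, 0.752, 0.622, 0.139]
wrist_force: [-0.3, 0.2, -1.4]
finger_gap: 0.0108
grip_force: 97.7
```

step_arm:
  deltas:
    - [0, 0, -0.5, 0, 0, 0, -1]
    - [0, 0, 0, 0, 0, 0, -1]

```text
clock: 15.7
tcp_pos: [0.4644, -0.2363, 0.0659]
orientation: [0.167, 0.752, 0.622, 0.139]
wrist_force: [-0.4, -0.5, -1.9]
finger_gap: 0.0112
grip_force: 97.7
```

step_arm:
  deltas:
    - [0, 0, -0.5, 0, 0, 0, -1]
    - [0, 0, 0, 0, 0, 0, -1]

```text
clock: 15.9
tcp_pos: [0.4644, -0.2363, 0.0654]
orientation: [0.167, 0.752, 0.622, 0.139]
wrist_force: [0.8, -0.3, -2.4]
finger_gap: 0.0112
grip_force: 97.7
```

step_arm:
  deltas:
    - [0, 0, -0.5, 0, 0, 0, -1]
    - [0, 0, 0, 0, 0, 0, -1]

```text
clock: 16.1
tcp_pos: [0.4645, -0.2364, 0.065]
orientation: [0.167, 0.752, 0.622, 0.139]
wrist_force: [-0.1, 0.5, -2.1]
finger_gap: 0.0109
grip_force: 97.9
```

step_arm:
  deltas:
    - [0, 0, -0.5, 0, 0, 0, -1]
    - [0, 0, 0, 0, 0, 0, -1]

```text
clock: 16.3
tcp_pos: [0.4645, -0.2364, 0.0648]
orientation: [0.167, 0.752, 0.622, 0.139]
wrist_force: [-3.9, 1.8, 3.5]
finger_gap: 0.0106
grip_force: 98.7
```

step_arm:
  deltas:
    - [0, 0, 0, 0, 0, 0, -0.6]
    - [0, 0, 0, 0, 0, 0, -0.3]
    - [0, 0, 0, 0, 0, 0, 0]
    - [0, 0, 0, 0, 0, 0, 0.3]
    - [0, 0, 0, 0, 0, 0, 0.3]
  newtons: 20

```text
clock: 16.8
tcp_pos: [0.4645, -0.2364, 0.0644]
orientation: [0.167, 0.752, 0.622, 0.139]
wrist_force: [-0.5, 0.7, 0.2]
finger_gap: 0.0558
grip_force: 0.0
```

step_arm:
  deltas:
    - [0, 0, 0, 0, 0, 0, 0.3]
    - [-2, 0.4, 4.5, 0, 0, 0, 0.3]
    - [-6, 1.2, 13.5, 0, 0, 0, 0.3]
    - [-8, 1.6, 18, 0, 0, 0, 0.3]
    - [-8, 1.6, 18, 0, 0, 0, 0.3]

```text
clock: 17.3
tcp_pos: [0.4399, -0.2311, 0.119]
orientation: [0.167, 0.752, 0.622, 0.139]
wrist_force: [0.2, 0.4, -0.2]
finger_gap: 0.0555
grip_force: 0.0
```

step_arm:
  deltas:
    - [-8, 1.6, 18, 0, 0, 0, 0.3]
    - [-8, 1.6, 18, 0, 0, 0, 0.3]
    - [-8, 1.6, 18, 0, 0, 0, 0.3]
    - [0, 0, 30, 0, 0, 0, 0.3]
    - [0, 0, 0, 0, 0, 0, 0.3]

```text
clock: 17.8
tcp_pos: [0.4181, -0.2287, 0.2073]
orientation: [0.171, 0.751, 0.622, 0.139]
wrist_force: [0.1, -0.7, 0.2]
finger_gap: 0.0556
grip_force: 0.0
```

```bash
python3 - <<'E'
from tr import *
s=get_state(); print(s['wrist_force'],s['tcp_pos'],s['clock'],s['finger_gap'])
trayrect(.0335,.055,(.657,-.271),'fin')
for n in ['side','scene']:
    c=read_camera(n); P=cloud(c); z=P[...,2]
    for nm,lo,hi,xy,r in (('blade',-.003,.008,(.547,-.253),.035),('jar',.04,.05,(.628,-.073),.04),('dish',.042,.06,(.65,-.275),.05)):
        m=(z>lo)&(z<hi)&(np.hypot(P[...,0]-xy[0],P[...,1]-xy[1])<r)&(c['image'].max(-1)>90); q=P[m]
        A=np.c_[q[:,:2],np.ones(len(q))]; print(n,nm,len(q),rect(q[:,:2]),q[:,2].mean(),np.linalg.lstsq(A,q[:,2],rcond=None)[0].round(3))
E
python3 -c "
import cv2
a=cv2.imread('pics/side_fin.png')
cv2.imwrite('pics/fin.png',a[200:450,180:480])"
```

```text
[ 0.06391856 -0.66930781  0.19065517] [ 0.41810017 -0.22867526  0.20729129] 17.8 0.055577114729186826
side 2316 [[658.8, -272.7], [116.9, 76.9], 78.8] [0.0337 0.0397 0.0473]
[-0.002 -0.009  0.035]
scene 492 [[656.7, -271.3], [116.4, 79.5], 79.1] [0.0341 0.0385 0.0456]
[ 0.002 -0.005  0.033]
side blade 1133 [[542.6, -251.8], [59.9, 60.7], 81.9] 0.003026881537404067 [-0.01   0.006  0.01 ]
side jar 404 [[629.6, -75.0], [48.3, 43.5], 77.0] 0.04489315117138982 [0.01  0.039 0.041]
side dish 1027 [[650.8, -285.4], [59.1, 56.7], 71.0] 0.045977765202177535 [0.001 0.009 0.048]
scene blade 292 [[543.4, -253.2], [64.4, 62.8], 77.7] 0.0013873496879795299 [-0.019  0.01   0.014]
scene jar 224 [[628.0, -72.0], [43.5, 45.1], 19.6] 0.04351791409085471 [ 0.014 -0.013  0.034]
scene dish 201 [[648.5, -281.7], [55.2, 56.7], 23.4] 0.04455038168685854 [ 0.004 -0.002  0.042]
```

View pics/fin.png

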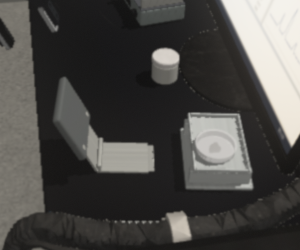

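The picture shows the tray with its dish square on the rack at (217,150), the lifter standing flat and free at (105,140), and the jar in place at (165,65).

```bash
python3 -c "
from workcell import *
print(hand_in())"
```

```text
the job is handed in; nothing more can be done
None
```

The job is handed in, with no verdict returned: by the cameras the tray and dish sit flat, square and within a few mm of centre on the rack's rails, the lifter stands flat and free on the worktop, and the jar has not moved.

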